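# Fold out the crank of the vent opener and wind it to its stop

## Task

Two window-vent openers are screwed to the joiner's bench with their crank grips folded in. On the larger one, first fold the grip fully up until it stands upright, and only then crank the arm clockwise (seen from above) until it reaches its stop. Leave the smaller opener alone, and let go with the grip still standing.

Things in the scene. Friction and masses are not known exactly. Their poses are not given: they have to be found in the camera images.
- opener: The larger vent opener, fixed: foot plate 138 x 90 mm, round aluminium housing 89 mm wide, top 34 mm above the bench. Origin: on the bench below the crank's vertical axis, z up. Flat crank arm 16 mm wide, top at 46 mm, with a steel rest up to 77 mm at 71 mm from the axis; the grip's hinge is 100 mm from the axis, 64 mm above the bench, its axis level and square to the arm.
- crank (a joint): Larger opener's crank arm (rad), 0 to 1.5, grows clockwise seen from above, hard stop at 1.5. From the axis its outer end lies in direction (3.491 - value), counter-clockwise from the x axis of opener. Starts 0 to 0.4, stays where left, 1.5 to 2 N at the grip turns it.
- grip (a joint): Larger opener's hinged grip (rad): 0 = folded, leaning back over the arm towards the crank axis at 0.55 rad above level; 1.021 = upright on the arm's end, at its stop. Starts 0 to 0.2, stays where left; 1 to 3 N moves it. A 12 mm steel stem with a black ball knob, 30 mm diameter, centred 65 mm from the hinge. Pushing the ball outwards, away from the crank axis, raises it.
- small_opener: The smaller vent opener, same make, fixed; to be left alone. Foot plate 83 x 54 mm, housing top 26 mm above the bench, crank arm only 58 mm long with a folded grip with a 22 mm ball, centred 40 mm from its hinge; nothing higher than 95 mm. Origin: centre of its underside, on the bench.

How it is judged:
By the outcome, as a careful person would: the job done as asked, in the order asked, and still so for the second after the job is handed in, with the robot touching nothing.
It also fails if it takes over 45 s, if anything falls off the work surface, if the arm or the gripper's body presses on something with over 40 N, if the wrist force passes 120 N, or if a joint passes its speed limit or range.

## Robot

A 6-joint arm with a two-finger parallel gripper is mounted at the origin on the work surface. World frame = base frame: x ahead of the robot, y to its left, z up, the work surface at z = 0. Lengths are in m, angles in degrees, forces in N, time in s.
With the tool pointing down it reaches from about 0.4 to 0.825 m from the base axis. Payload 7 kg.
Tool frame: the origin (TCP) lies midway between the tips of the shut fingers; the grasp point (between the pads) lies env.grip_depth behind it (env.grip_depth is the distance from the TCP to the grasp point, in m); z points along the fingers, y is the direction in which the jaws open and shut (so a half turn about z gives the same grasp; the last joint's range is limited). The gripper opens to 85 mm and grips with 20 to 120 N. Pads are 22 mm wide; open, the fingers measure 114 mm over their backs; the gripper's body (76 mm by 85 mm) begins 54 mm behind the grasp point. The pads swing forward as they close: fully open they stand 13 mm farther back than shut.
Start: joints at [-60.671, 20.546, 0.682, 0, -70.136, -16.507], TCP at [0.15, -0.658, 0.231] pointing down, gripper open.
Joint ranges: [-176.03, 176.03], [-82.01, 121.73], [-58.28, 71.71], [-173.87, 95.51], [-174.79, -0.11], [-173.66, 173.66]. Speed limits (degrees/s): [136.94, 136.94, 172.46, 180, 180, 180].

## Interface

Orientations are given as a 3x3 rotation matrix whose columns are the frame's x, y, z axes.
In Python, from rig import observe, get_image, calibration, env gives the robot as it stands.
- The arm moves only by the tool step_arm, never from a script. Its argument "commands" is a list of rows, each a list of 7 numbers: the turn, a rotation vector about the world's x, y, z in degrees, then the shift along the world's x, y, z in m, then the opening, from -1 (shut) to 1 (fully open), so that 0 is half open. In form: [[wx, wy, wz, x, y, z, gripper], ...]. A call has 1 to 12 rows; each row is the pose to reach, as a shift and turn from the pose commanded when the call began; what a row does not reach only later rows make up. A row lasts 1/10 s, in which the tool goes at most 50 mm and 8.59 degrees, less where a joint would pass 70% of its speed; a pose out of reach is approached as far as the arm can. A call with a gripper value outside its range is refused whole. The fingers move at their own pace and stop on an object; the grip force is fixed at half the most. Time passes only in rows, so rows that repeat a pose let the fingers close. It gives the time, the measured TCP pose, the force and the opening at its end, in the units of the state.
- observe(): the state, without advancing time (a new reading comes with each control period).
- get_image(name): name is "scene" or "top" or "wrist"; returns (picture, depth): 400x640x3 uint8, red, green, blue; 400x640 float32, m along the optical axis (not along the pixel's ray), 0 where there is no reading.
- calibration(name): a dict with "K" (3x3 intrinsics, pixels), "camera_from_world" (4x4, takes a point from world to camera coordinates). Camera axes: x right, y down, z forward; pixel columns grow to the right and rows downward; lengths in m; the calibration is good to about 2 mm. A picture is of the moment at which its call begins: read the wrist's pose just before it. calibration takes no time and is no camera call; for the wrist camera it gives the pose at the moment of the call.
- env.finish_job(): hands the job in, once; it reports no verdict.
The state is a dict: "time_s": time; "joint_pos": joint angles; "qd": joint speeds; "joint_torque": joint torques, N m; "tcp_pos": TCP position; "orientation": TCP orientation; "ft_force": force on the tool from outside, world axes, zero at the start; "wrist_torque": the same for the moment, N m; "grip_width": finger opening in m.
Only numpy, scipy, OpenCV 4.12 (cv2) and the standard library are available. Lean on these libraries where they do the work, as an engineer would, in place of code of your own. Each camera call takes 0.05 s, during which the arm holds its last target. There are 200 camera calls.

## Working session

There is one attempt and no reset: what is moved stays moved. The work goes in short steps, Python scripts to look and compute and a tool call to move; the robot and the scene stay as the last step left them, time stands still between calls to the robot, and variables do not carry over. Pictures are saved under pics/ and viewed, about 8 in all and at most 12, crops included, and the job is handed in when it is done.

Besides the shell and the picture viewer there is one more tool, called after ">>>" as a command line: name --pt "numbers of a row" for each row, then --argument value for the rest. step_arm: Moves the arm, as the interface text tells. Its arguments: {"type":"object","properties":{"commands":{"type":"array","items":{"type":"array","items":{"type":"number"}}}},"required":["commands"]}

```bash
mkdir -p pics; ls; python3 - <<'E'
from rig import *
import cv2,numpy as np
o=observe();print(o['tcp_pos'],o['orientation'],env.grip_depth,o['time_s'])
for n in ['top','scene']:
    p,d=get_image(n);cv2.imwrite(f'pics/{n}1.png',p[:,:,::-1]);np.savez(f'{n}1.npz',p=p,d=d,K=calibration(n)['K'],T=calibration(n)['camera_from_world'])
E
```

```text
pics
[ 0.14967221 -0.6576904   0.23037011] [[-9.75084394e-01 -2.21833570e-01 -5.40516771e-04]
 [-2.21834162e-01  9.75083097e-01  1.59958639e-03]
 [ 1.72206807e-04  1.67963681e-03 -9.99998575e-01]] 0.0187 0.0
```

View pics/top1.png

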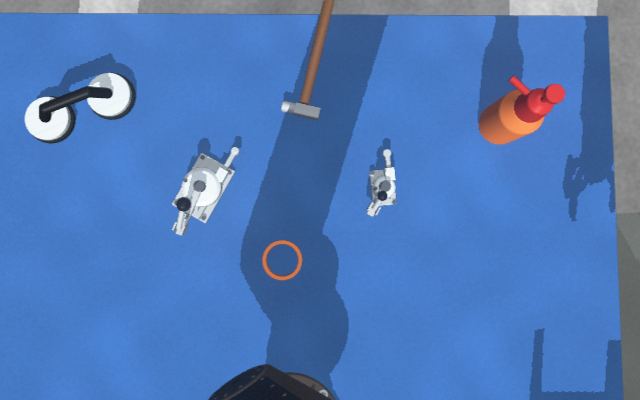

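View pics/scene1.png

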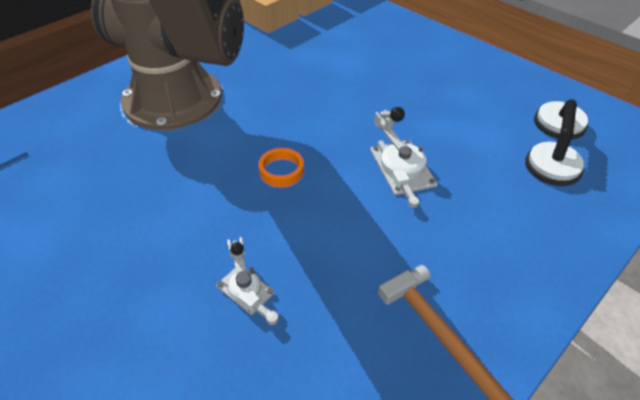

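The top view shows the larger opener with its axis at about (199,186), the ball at (183,204) and the arm's end at (179,230). The small one is at (383,188). The scene view shows the ball at (398,114).

```bash
cat > h.py <<'E'
import numpy as np,cv2
def ray(K,T,u,v):
    d=T[:3,:3].T@np.linalg.solve(K,[u,v,1.]);return -T[:3,:3].T@T[:3,3],d
def onz(K,T,u,v,z):
    c,d=ray(K,T,u,v);return c+d*(z-c[2])/d[2]
def dep(K,T,u,v,z):
    c,d=ray(K,T,u,v);return c+d*z
def tri(rs):
    A=0;b=0
    for c,d in rs:
        d=d/np.linalg.norm(d);P=np.eye(3)-np.outer(d,d);A=A+P;b=b+P@c
    return np.linalg.solve(A,b)
def dark(p,box,th=60):
    x0,y0,x1,y1=box;m=(p[y0:y1,x0:x1].max(2)<th).astype(np.uint8)
    n,l,s,c=cv2.connectedComponentsWithStats(m);return [(c[i]+[x0,y0],s[i][2:]) for i in range(1,n) if s[i][4]>15]
E
python3 - <<'E'
from h import *
t=np.load('top1.npz');s=np.load('scene1.npz')
a=dark(t['p'],(165,170,225,240));b=dark(s['p'],(370,90,430,170))
print(a,b)
R=lambda f,q:ray(f['K'],f['T'],*q)
for x,_ in a:
  for y,_ in b: print(x,y,tri([R(t,x),R(s,y)]))
for n,q,z in [('axis',(199.5,186.5),.05),('tip',(179,231),.06),('small',(383,188),.03),('smalltip',(374,211),.04)]:
    print(n,onz(t['K'],t['T'],*q,z), dep(t['K'],t['T'],*q,t['d'][int(q[1]),int(q[0])]))
# white housing / foot corners
hs=cv2.cvtColor(t['p'],cv2.COLOR_RGB2HSV);m=((hs[:,:,1]<70)&(hs[:,:,2]>90)).astype(np.uint8);m2=np.zeros_like(m);m2[140:245,160:250]=m[140:245,160:250]
cv2.imwrite('pics/crop1.png',np.hstack([cv2.resize(t['p'][135:245,160:250,::-1],None,fx=4.5,fy=4.5,interpolation=2),cv2.resize(s['p'][100:210,365:445,::-1],None,fx=4.5,fy=4.5,interpolation=2)]))
E
```

```text
[] [(array([397.08196721, 114.1557377 ]), array([ 13,  13, 122], dtype=int32))]
axis [0.53003078 0.20129242 0.05      ] [0.53054296 0.20264439 0.04450996]
tip [0.43215185 0.24117529 0.06      ] [0.43206106 0.2451273  0.04636846]
small [ 0.53049691 -0.20594039  0.03      ] [ 0.52970631 -0.20451278  0.03860353]
smalltip [ 0.47834436 -0.18403421  0.04      ] [ 0.47853922 -0.18474047  0.03514529]
```

View pics/crop1.png

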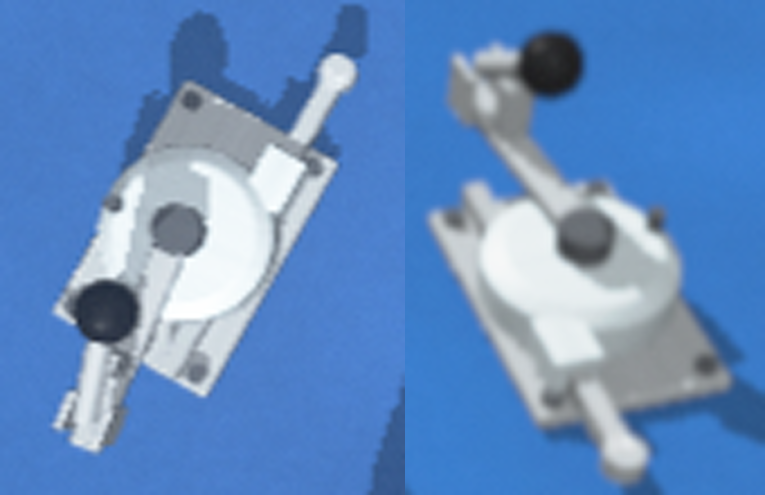

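The crop shows the ball in the top view at (183.8,204.1), the hub at (199.5,185.9) and the clevis at about (180,228). The foot corners are clear.

```bash
python3 - <<'E'
from h import *
t=np.load('top1.npz');s=np.load('scene1.npz')
R=lambda f,q:ray(f['K'],f['T'],*q)
S=lambda x,y:(365+x/4.5-.4,100+y/4.5-.4)
U=lambda x,y:(160+x/4.5-.4,135+y/4.5-.4)
B=tri([R(t,U(107,311)),R(s,(397.1,114.2))]);print('ball',B, 'dark pix',t['p'][204,184])
A=tri([R(t,U(178,229)),R(s,S(586,235)) if 0 else R(s,S(586-405,235))]);print('axis',A)
c=[onz(t['K'],t['T'],*U(*q),.004)[:2] for q in [(187,83),(335,162),(205,395),(55,312)]]
print(c,'ctr',np.mean(c,0)); x=(c[0]-c[3]+c[1]-c[2]);print('plate long dir deg',np.degrees(np.arctan2(x[1],x[0])),np.linalg.norm(x)/2)
v=B-A;print('arm dir deg (ball)',np.degrees(np.arctan2(v[1],v[0])),np.hypot(v[0],v[1]),'expected r',.1-.065*np.cos(.55),.1-.065*np.cos(.75),'z',.064+.065*np.sin(.55))
E
```

```text
ball [0.48904263 0.22166973 0.10005059] dark pix [51 59 75]
axis [0.5327963  0.20399675 0.04099074]
[array([0.61216565, 0.2104383 ]), array([0.5715902 , 0.13355632]), array([0.45179351, 0.19789082]), array([0.49376803, 0.27543538])] ctr [0.53232935 0.2043302 ]
plate long dir deg -28.500488448758812 0.13552046679290253
arm dir deg (ball) 158.00523640414445 0.047188108870411874 expected r 0.044585906066132136 0.05244022352320164 z 0.09797466988049286
```

>>> step_arm --pt "0 0 72.6 0.3 0.41 0 -1" --pt "0 0 72.6 0.3 0.41 0 -1" --pt "0 0 72.6 0.3 0.41 0 -1" --pt "0 0 72.6 0.3 0.41 0 -1" --pt "0 0 72.6 0.3 0.41 0 -1" --pt "0 0 72.6 0.3 0.41 0 -1" --pt "0 0 72.6 0.3 0.41 0 -1" --pt "0 0 72.6 0.3 0.41 0 -1" --pt "0 0 72.6 0.3 0.41 0 -1" --pt "0 0 72.6 0.3 0.41 0 -1" --pt "0 0 72.6 0.3 0.41 0 -1" --pt "0 0 72.6 0.3 0.41 0 -1"

```text
time_s: 1.3
tcp_pos: [0.4505, -0.2466, 0.231]
orientation: [[-0.077, -0.997, -0.001], [-0.997, 0.077, 0.0], [-0.0, 0.001, -1.0]]
ft_force: [-0.4, -0.3, 0.5]
grip_width: 0.0
```

>>> step_arm --pt "0 0 72.6 0.069 0.458 0 -1" --pt "0 0 72.6 0.069 0.458 0 -1" --pt "0 0 72.6 0.069 0.458 0 -1" --pt "0 0 72.6 0.069 0.458 0 -1" --pt "0 0 72.6 0.069 0.458 0 -1" --pt "0 0 72.6 0.069 0.458 0 -1" --pt "0 0 72.6 0.069 0.458 0 -1" --pt "0 0 72.6 0.069 0.458 0 -1" --pt "0 0 72.6 0.069 0.458 0 -1" --pt "0 0 72.6 0.069 0.458 0 -1" --pt "0 0 72.6 0.069 0.458 0 -1" --pt "0 0 72.6 0.069 0.458 0 -1"

```text
time_s: 2.5
tcp_pos: [0.5186, 0.2085, 0.2308]
orientation: [[0.927, -0.375, -0.001], [-0.375, -0.927, -0.001], [-0.001, 0.001, -1.0]]
ft_force: [-0.2, -0.9, 0.2]
grip_width: -0.0003
```

```bash
python3 - <<'E'
from rig import *
from h import *
o=observe();print(o['tcp_pos'],o['orientation'].round(3) if hasattr(o['orientation'],'round') else o['orientation'],o['joint_pos'],o['ft_force'],o['grip_width'])
c=calibration('wrist');p,d=get_image('wrist');cv2.imwrite('pics/w1.png',p[:,:,::-1]);np.savez('w1.npz',p=p,d=d,K=c['K'],T=c['camera_from_world'])
E
```

```text
[0.51862441 0.20849373 0.23082652] [[ 0.927 -0.375 -0.001]
 [-0.375 -0.927 -0.001]
 [-0.001  0.001 -1.   ]] [ 4.19647744e+01  9.72357711e+00 -1.41478992e+01 -6.09346981e-03
 -6.62052616e+01  2.59850495e+01] [-0.17253715 -0.88284181  0.15150022] -0.0003243905055478
```

View pics/w1.png

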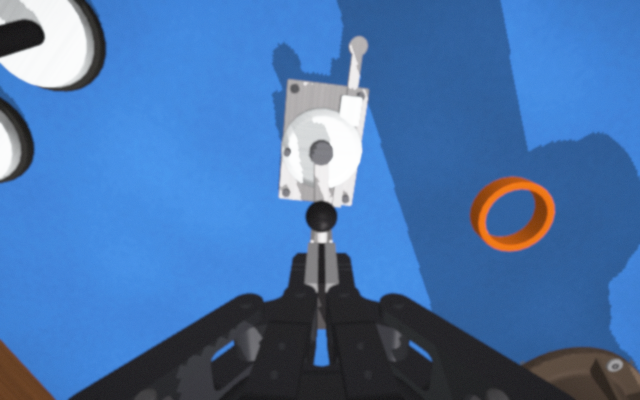

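The wrist view shows the hub at (320.5,152) and the ball at (321,216), in line with the shut fingers. I'll refine the axis and the ball from these.

```bash
python3 - <<'E'
from h import *
w=np.load('w1.npz');t=np.load('top1.npz');s=np.load('scene1.npz')
m=w['p'];b=[x for x in dark(m,(300,195,345,236),50)];print(b)
R=lambda f,q:ray(f['K'],f['T'],*q)
U=lambda x,y:(160+x/4.5-.4,135+y/4.5-.4)
q=b[0][0]
B=tri([R(t,U(107,311)),R(s,(397.1,114.2)),R(w,(320.7,216))])
print('ball',B,'on z .101',onz(w['K'],w['T'],320.7,216,.101));
A=onz(w['K'],w['T'],320.5,152,.05);print('hub',A,dep(w['K'],w['T'],320.5,152,w['d'][152,320]))
c=[onz(w['K'],w['T'],*q,.004)[:2] for q in [(288,80),(368,90),(351,207),(279,198)]]
x=c[0]-c[3]+c[1]-c[2];print(np.degrees(np.arctan2(x[1],x[0])),np.mean(c,0),np.linalg.norm(x)/2)
E
```

```text
[(array([320.43454545, 214.55090909]), array([ 29,  28, 550], dtype=int32))]
ball [0.48873773 0.22167878 0.10030959] on z .101 [0.48830694 0.22170989 0.101     ]
hub [0.53429881 0.20316812 0.05      ] [0.53401391 0.20328171 0.04851998]
-28.320945437966436 [0.53022467 0.20373925] 0.13875072782598624
```

>>> step_arm --pt "0 0 0 0 0 -0.05 -1" --pt "0 0 0 0 0 -0.1 -1" --pt "0 0 0 0 0 -0.14 -1" --pt "0 0 0 0 0 -0.14 -1" --pt "0 0 0 0 0 -0.14 -1"

```text
time_s: 3.05
tcp_pos: [0.5193, 0.2087, 0.0922]
orientation: [[0.927, -0.375, -0.0], [-0.375, -0.927, -0.001], [0.0, 0.001, -1.0]]
ft_force: [-0.2, 0.6, 0.7]
grip_width: -0.0001
```

>>> step_arm --pt "0 0 0 -0.0046 0.0019 0 -1" --pt "0 0 0 -0.0093 0.0037 0.002 -1" --pt "0 0 0 -0.0139 0.0056 0.006 -1" --pt "0 0 0 -0.0185 0.0075 0.01 -1" --pt "0 0 0 -0.0232 0.0094 0.014 -1" --pt "0 0 0 -0.0278 0.0112 0.017 -1" --pt "0 0 0 -0.0324 0.0131 0.019 -1" --pt "0 0 0 -0.0371 0.015 0.021 -1" --pt "0 0 0 -0.0417 0.0169 0.022 -1" --pt "0 0 0 -0.0445 0.018 0.022 -1" --pt "0 0 0 -0.0445 0.018 0.022 -1"

```text
time_s: 4.15
tcp_pos: [0.4735, 0.2279, 0.1132]
orientation: [[0.927, -0.374, -0.001], [-0.374, -0.927, -0.0], [-0.001, 0.0, -1.0]]
ft_force: [0.4, 0.3, 1.0]
grip_width: -0.0
```

```bash
python3 - <<'E'
from rig import *
from h import *
o=observe();print(o['tcp_pos'],o['ft_force'])
p,d=get_image('scene');t,_=get_image('top');cv2.imwrite('pics/s2.png',np.hstack([cv2.resize(x,None,fx=4,fy=4,interpolation=2) for x in (p[60:210,350:450,::-1],t[110:260,150:250,::-1])]))
E
```

```text
[0.47347038 0.22794733 0.11320334] [0.44414866 0.26299259 0.99086534]
```

View pics/s2.png

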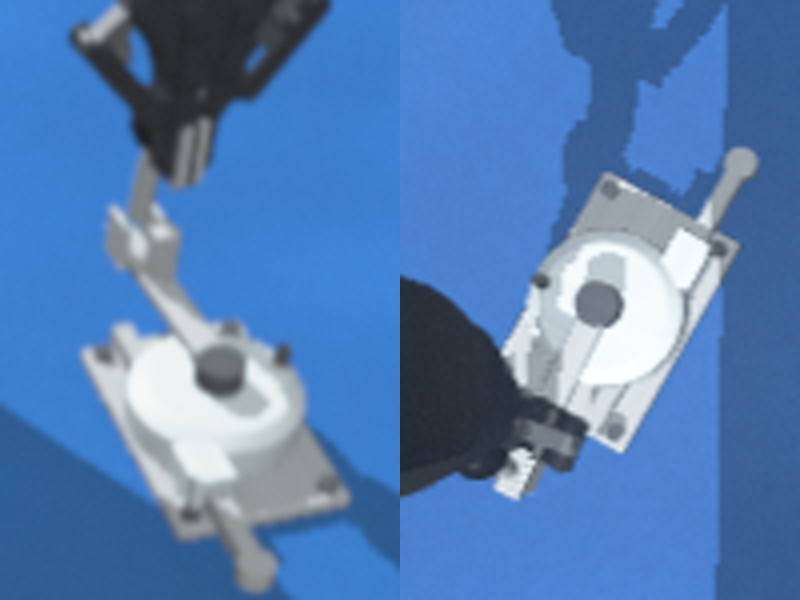

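The grip has been raised most of the way (stem behind the fingers, scene crop (145,190)), with the crank unmoved. I'll keep pushing slowly to the stop.

>>> step_arm --pt "0 0 0 -0.0028 0.0011 0 -1" --pt "0 0 0 -0.0056 0.0022 0 -1" --pt "0 0 0 -0.0074 0.003 0 -1" --pt "0 0 0 -0.0074 0.003 0 -1"

```text
time_s: 4.65
tcp_pos: [0.4666, 0.2309, 0.1132]
orientation: [[0.927, -0.374, -0.0], [-0.374, -0.927, -0.0], [-0.0, 0.0, -1.0]]
ft_force: [0.2, 0.1, -0.4]
grip_width: 0.0003
```

>>> step_arm --pt "0 0 0 -0.0014 0.0006 0 -1" --pt "0 0 0 -0.0028 0.0011 0 -1" --pt "0 0 0 -0.0028 0.0011 0 -1"

```text
time_s: 4.95
tcp_pos: [0.4643, 0.232, 0.1134]
orientation: [[0.927, -0.374, 0.001], [-0.374, -0.927, 0.0], [0.001, -0.0, -1.0]]
ft_force: [3.8, -1.3, -0.1]
grip_width: 0.0001
```

>>> step_arm --pt "0 0 0 -0.0009 0.0004 0 -1" --pt "0 0 0 -0.0014 0.0006 0 -1" --pt "0 0 0 -0.0014 0.0006 0 -1"

```text
time_s: 5.25
tcp_pos: [0.4639, 0.2322, 0.1136]
orientation: [[0.927, -0.374, 0.002], [-0.374, -0.927, -0.0], [0.002, -0.0, -1.0]]
ft_force: [10.2, -4.9, -1.8]
grip_width: 0.0002
```

At the stop: the force rose to 11 N with no further travel. I'll back off, rise and open.

>>> step_arm --pt "0 0 0 0.0046 -0.0019 0 -1" --pt "0 0 0 0.0139 -0.0056 0 -1" --pt "0 0 0 0.0139 -0.0056 0.05 0.2" --pt "0 0 0 0.0139 -0.0056 0.08 0.2" --pt "0 0 0 0.0139 -0.0056 0.08 0.2" --pt "0 0 0 0.0139 -0.0056 0.08 0.2"

```text
time_s: 5.85
tcp_pos: [0.4767, 0.227, 0.1937]
orientation: [[0.927, -0.375, 0.0], [-0.375, -0.927, 0.001], [-0.0, -0.001, -1.0]]
ft_force: [0.0, -0.6, -1.3]
grip_width: 0.0511
```

```bash
python3 - <<'E'
from rig import *
from h import *
o=observe();print(o['tcp_pos'],o['ft_force'],o['grip_width'])
c=calibration('wrist');p,d=get_image('wrist');s,_=get_image('scene');t,_=get_image('top')
cv2.imwrite('pics/w3.png',np.hstack([cv2.resize(p,(480,300)),cv2.resize(s[60:210,350:450],(200,300))])[:,:,::-1])
np.savez('w3.npz',p=p,d=d,K=c['K'],T=c['camera_from_world'])
# ball from scene view on z=.129
k=calibration('scene')
for q,z in dark(s,(360,60,450,140)): print(q,z,onz(k['K'],k['camera_from_world'],*q,.129))
E
```

```text
[0.47671759 0.22701267 0.19369217] [ 0.04031281 -0.56629318 -1.32125536] 0.0511205527342709
[384.31578947  63.92105263] [ 5 10 38] [0.3843768  0.30272718 0.129     ]
[414.0952381   61.76190476] [ 5  6 21] [0.42295138 0.35328383 0.129     ]
[387.69565217  87.50434783] [ 12  12 115] [0.44335941 0.24272154 0.129     ]
```

View pics/w3.png

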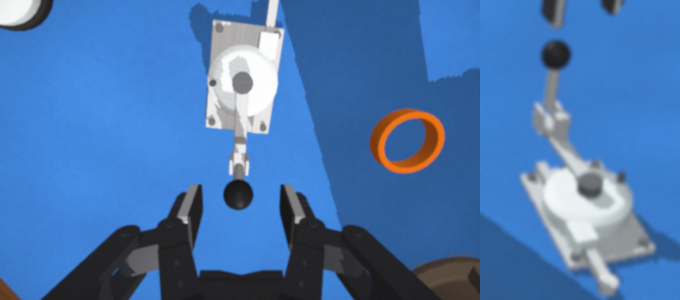

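The grip stands upright (ball at scene pixel (388,87), about (0.442,0.242)) and is centred between the fingers in the wrist view. Next I'll move over the ball, descend and cage it.

>>> step_arm --pt "0 0 0 -0.0357 0.015 0 0.2" --pt "0 0 0 -0.0357 0.015 0 0.2" --pt "0 0 0 -0.0357 0.015 -0.04 0.2" --pt "0 0 0 -0.0357 0.015 -0.084 0.2" --pt "0 0 0 -0.0357 0.015 -0.084 0.2" --pt "0 0 0 -0.0357 0.015 -0.084 0.0" --pt "0 0 0 -0.0357 0.015 -0.084 0.0"

```text
time_s: 6.7
tcp_pos: [0.442, 0.2427, 0.111]
orientation: [[0.928, -0.374, 0.002], [-0.374, -0.928, 0.001], [0.001, -0.002, -1.0]]
ft_force: [-0.1, 0.3, 0.7]
grip_width: 0.0426
```

```bash
python3 - <<'E'
import numpy as np
A=np.array([.533,.2037]);r=.101;a0=157.6
from rig import observe
o=observe();print(o['tcp_pos'],o['ft_force'],o['grip_width'])
p0=o['tcp_pos'][:2]
for k in range(0,91,6):
    a=np.radians(a0-k);print(-k,(A+r*np.array([np.cos(a),np.sin(a)])-p0).round(4))
E
```

```text
[0.44197263 0.24271312 0.11096145] [-0.14802791  0.31199462  0.73328067] 0.0426300833729255
0 [-0.0024 -0.0005]
-6 [0.0022 0.009 ]
-12 [0.0077 0.018 ]
-18 [0.0141 0.0264]
-24 [0.0214 0.0341]
-30 [0.0294 0.041 ]
-36 [0.0381 0.047 ]
-42 [0.0474 0.0521]
-48 [0.0571 0.0561]
-54 [0.0673 0.0592]
-60 [0.0777 0.0611]
-66 [0.0882 0.0619]
-72 [0.0988 0.0617]
-78 [0.1093 0.0603]
-84 [0.1195 0.0579]
-90 [0.1295 0.0544]
```

>>> step_arm --pt "0 0 -3 0 0.0042 0 0" --pt "0 0 -6 0.0022 0.009 0 0" --pt "0 0 -12 0.0077 0.018 0 0" --pt "0 0 -18 0.0141 0.0264 0 0" --pt "0 0 -24 0.0214 0.0341 0 0" --pt "0 0 -30 0.0294 0.041 0 0" --pt "0 0 -36 0.0381 0.047 0 0" --pt "0 0 -36 0.0381 0.047 0 0"

```text
time_s: 7.5
tcp_pos: [0.4805, 0.2902, 0.1112]
orientation: [[0.529, -0.849, 0.002], [-0.849, -0.529, 0.002], [-0.001, -0.003, -1.0]]
ft_force: [-0.2, -0.7, -0.0]
grip_width: 0.0427
```

```bash
python3 - <<'E'
from rig import *
from h import *
o=observe();print(o['tcp_pos'],o['ft_force'])
s,_=get_image('scene');t,_=get_image('top');w,_=get_image('wrist')
cv2.imwrite('pics/c4.png',np.hstack([cv2.resize(w,(480,300)),cv2.resize(s[60:210,350:450],(200,300))])[:,:,::-1])
E
```

```text
[0.48052201 0.29019399 0.11120685] [-0.18872167 -0.70025478 -0.00671529]
```

View pics/c4.png

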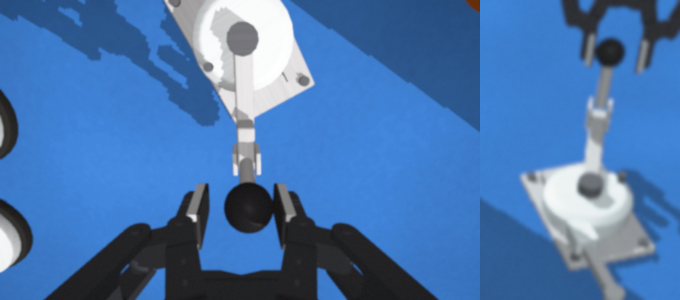

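The crank follows (the ball is against the trailing finger at wrist (248,208)) and the grip is still upright. I'll continue to near the stop.

>>> step_arm --pt "0 0 -6 0.0093 0.0051 0 0" --pt "0 0 -12 0.019 0.0091 0 0" --pt "0 0 -18 0.0292 0.0122 0 0" --pt "0 0 -24 0.0396 0.0141 0 0" --pt "0 0 -30 0.0501 0.0149 0 0" --pt "0 0 -33 0.0554 0.015 0 0" --pt "0 0 -35 0.0589 0.0149 0 0" --pt "0 0 -35 0.0589 0.0149 0 0"

```text
time_s: 8.45
tcp_pos: [0.538, 0.3039, 0.1099]
orientation: [[-0.051, -0.999, 0.001], [-0.999, 0.051, 0.001], [-0.001, -0.0, -1.0]]
ft_force: [-0.1, 0.3, 0.2]
grip_width: 0.0429
```

>>> step_arm --pt "0 0 -1 0.0018 -0.0001 0 0" --pt "0 0 -2 0.0035 -0.0003 0 0" --pt "0 0 -3 0.0053 -0.0005 0 0" --pt "0 0 -3 0.0053 -0.0005 0 0"

```text
time_s: 8.85
tcp_pos: [0.5433, 0.3033, 0.1094]
orientation: [[-0.105, -0.995, 0.0], [-0.995, 0.105, 0.0], [-0.0, -0.0, -1.0]]
ft_force: [-2.0, 0.2, -0.1]
grip_width: 0.0429
```

>>> step_arm --pt "0 0 -0.5 0.001 -0.0001 0 0" --pt "0 0 -1 0.002 -0.0002 0 0" --pt "0 0 -1 0.002 -0.0002 0 0"

```text
time_s: 9.15
tcp_pos: [0.5453, 0.3032, 0.1093]
orientation: [[-0.122, -0.993, 0.0], [-0.993, 0.122, -0.0], [0.0, -0.0, -1.0]]
ft_force: [-1.8, 0.4, 0.6]
grip_width: 0.0426
```

>>> step_arm --pt "0 0 -0.5 0.001 -0.0001 0 0" --pt "0 0 -1 0.002 -0.0002 0 0" --pt "0 0 -1 0.002 -0.0002 0 0"

```text
time_s: 9.45
tcp_pos: [0.5473, 0.3029, 0.1093]
orientation: [[-0.139, -0.99, 0.0], [-0.99, 0.139, 0.0], [-0.0, -0.0, -1.0]]
ft_force: [-1.7, -0.2, 1.5]
grip_width: 0.0426
```

Still only friction (about 2 N), so I'll continue.

>>> step_arm --pt "0 0 -1 0.0015 -0.0002 0 0" --pt "0 0 -2 0.003 -0.0005 0 0" --pt "0 0 -2 0.003 -0.0005 0 0"

```text
time_s: 9.75
tcp_pos: [0.5481, 0.3021, 0.1091]
orientation: [[-0.175, -0.985, -0.004], [-0.985, 0.175, -0.001], [0.002, 0.003, -1.0]]
ft_force: [-12.4, 0.5, 5.9]
grip_width: 0.0429
```

>>> step_arm --pt "0 0 -0.5 0.001 -0.0002 0 0" --pt "0 0 -1 0.002 -0.0003 0 0" --pt "0 0 -1 0.002 -0.0003 0 0"

```text
time_s: 10.05
tcp_pos: [0.5484, 0.3017, 0.109]
orientation: [[-0.192, -0.981, -0.006], [-0.981, 0.192, -0.002], [0.003, 0.006, -1.0]]
ft_force: [-19.9, 1.8, 10.9]
grip_width: 0.0429
```

Hard stop: the force jumped to 20 N with no travel. I'll back off to centre, open and rise clear.

>>> step_arm --pt "0 0 0 -0.004 0.001 0 0" --pt "0 0 0 -0.01 0.001 0 0" --pt "0 0 0 -0.01 0.001 0 0.2" --pt "0 0 0 -0.01 0.001 0 0.2" --pt "0 0 0 -0.01 0.001 0.05 0.2" --pt "0 0 0 -0.01 0.001 0.1 0.2" --pt "0 0 0 -0.05 0.001 0.12 0.2" --pt "0 0 0 -0.1 0 0.12 0.2" --pt "0 0 0 -0.13 -0.05 0.12 0.2" --pt "0 0 0 -0.13 -0.1 0.12 0.2" --pt "0 0 0 -0.13 -0.1 0.12 0.2"

```text
time_s: 11.15
tcp_pos: [0.4207, 0.1988, 0.23]
orientation: [[-0.191, -0.982, 0.001], [-0.982, 0.191, 0.001], [-0.001, -0.0, -1.0]]
ft_force: [1.4, 0.6, -0.2]
grip_width: 0.0508
```

```bash
python3 - <<'E'
from rig import *
from h import *
o=observe();print(o['time_s'],o['tcp_pos'],o['ft_force'])
s,_=get_image('scene');t,_=get_image('top')
k=calibration('scene')
A=np.array([.533,.2037])
q=dark(s,(385,60,450,150));print(q)
for x,_ in q:
    B=onz(k['K'],k['camera_from_world'],*x,.129);v=B[:2]-A;print(B,np.hypot(*v),np.degrees(np.arctan2(v[1],v[0])))
cv2.imwrite('pics/f5.png',np.hstack([cv2.resize(x,None,fx=3.5,fy=3.5,interpolation=2) for x in (s[60:210,350:460,::-1],t[110:260,130:240,::-1])]))
E
```

```text
11.15 [0.42072126 0.19881497 0.22998683] [ 1.3531702   0.60050711 -0.17006765]
[(array([445.48913043,  96.56521739]), array([ 9, 13, 92], dtype=int32))]
[0.54064361 0.29872743 0.129     ] 0.09533434491161709 85.4012702053376
```

View pics/f5.png

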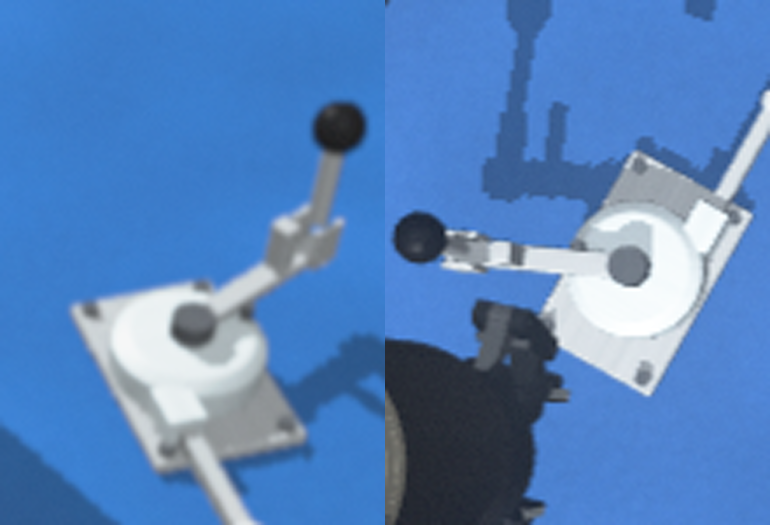

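The ball is at scene pixel (446.5,95.9) and top pixel (139.3,177.3). My mask box clipped it, so I'll triangulate it properly.

```bash
python3 - <<'E'
from rig import *
from h import *
R=lambda n,q:ray(calibration(n)['K'],calibration(n)['camera_from_world'],*q)
B=tri([R('scene',(446.5,95.9)),R('top',(139.3,177.3))]);v=B[:2]-[.533,.2037]
print(B,'r',np.hypot(*v),'dir',np.degrees(np.arctan2(v[1],v[0])),'expected .100, z .129, dir', 200.0-28.4-85.9)
E
```

```text
[0.54034778 0.30422882 0.12781619] r 0.10079699603997716 dir 85.8196123717389 expected .100, z .129, dir 85.69999999999999
```

The ball is at r = 0.101 m, z = 0.128 m and 85.8°, against 0.100 m, 0.129 m and 85.7° expected. That means the grip is upright and the crank is at its stop, so I'll hand in.

```bash
python3 -c "
from rig import env
print(env.finish_job())"
```

```text
the job is handed in; nothing more can be done
None
```

The larger opener's grip is upright and its crank is at the clockwise stop. I handed the job in at about 11 s of robot time, with the gripper clear of everything.

- **Grip:** I pushed the ball outwards with shut fingers until the force rose to 11 N with no further travel. The crank had not visibly moved by then.
- **Crank:** I put the half-open fingers around the ball and swept it clockwise until the force jumped from about 2 N of friction to 20 N at the stop. Then I backed off and rose clear.
- **Last check:** two camera views put the ball at radius 0.101 m, height 0.128 m and direction 85.8°. Upright and at the stop would be 0.100 m, 0.129 m and 85.7°.
- **Disagreement:** an earlier single-view reading gave a radius of 0.095 m, because the ball was cut off at the edge of my search box. I measured it again with both views.
- **Smaller opener:** it was never touched; I did not measure it again at the end.

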